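# Set and hold a stop collar on the flat of a cigar-mould press spindle

## Robot

A 6-joint arm with a two-finger parallel gripper is mounted at the origin on the work surface. World frame = base frame: x ahead of the robot, y to its left, z up, the work surface at z = 0. Lengths are in m, angles in rad, forces in N, time in s.
With the tool pointing down it reaches from about 0.35 to 0.95 m from the base axis. Payload 17.4 kg.
Tool frame: the origin (TCP) lies midway between the tips of the shut fingers; the grasp point (between the pads) lies 19 mm behind it; z points along the fingers, y is the line along which they close (so a half turn about z gives the same grasp; the last joint's range is limited). The gripper opens to 93 mm and grips with 3 to 60 N. Pads are 15 mm wide; open, the fingers measure 128 mm over their backs; the gripper's body (75 mm by 188 mm) begins 65 mm behind the grasp point.
Start: joints at [1.268, 0.116, 1.442, -0, 1.584, -0.038], TCP at [0.177, 0.651, 0.219] pointing down, gripper open.
Joint ranges: [-2.83, 2.83], [-0.83, 2.19], [0.07, 2.5], [-1.14, 4.28], [0.01, 3], [-2.97, 2.97]. Speed limits (rad/s): [1.89, 1.89, 2.22, 3.14, 3.14, 3.14].

## Interface

Orientations are given as a unit quaternion [x, y, z, w].
In Python, from workcell import bot gives the robot as it stands.
- The arm moves only by the shell command python3 -m pendant 'ROWS' [OPENING] [FORCE]. ROWS is JSON, a list of rows, each a list of 4 numbers: the shift along the world's x, y, z in cm, then the turn about the world's z in rad. In form: [[x, y, z, spin], ...]. A call has 1 to 20 rows; each row shifts and turns the commanded pose from where the row before left it; what a row does not reach is not made up. A row lasts 1/8 s, in which the tool goes at most 62.5 mm and 10.7 degrees, less where a joint would pass 70% of its speed; a pose out of reach is approached as far as the arm can. A call with a gripper value outside its range is refused whole. OPENING is the gripper command: -1 is fully open, 1 is shut, values between are in proportion, set as the call begins (- or left out, the last holds). The fingers move at their own pace and stop on an object; FORCE is the grip in N (left out, the last holds). Time passes only in rows, so rows that do not move let the fingers close. It gives the time, the measured TCP pose, the force, the opening and the grip force at its end, in the units of the state.
- bot.get_obs(): the state, without advancing time (a new reading comes with each control period).
- bot.grab_frame(name): name is "scene" or "side" or "wrist"; returns the picture (420x560x3 uint8, red, green, blue); there is no depth.
- bot.calibration(name): a dict with "fx", "fy", "cx", "cy" (pixels), "origin" and "rotation" of the camera in the world; the wrist camera has in their place "hand_eye" (4x4, takes a point from camera to tool coordinates, whose origin is the TCP and whose axes are the flange's). Camera axes: x right, y up, looking along -z (the intrinsics and any distortion apply to the point x, -y, -z); pixel columns grow to the right and rows downward; lengths in m; the calibration is good to about 2 mm. A picture is of the moment at which its call begins: read the wrist's pose just before it. calibration takes no time and is no camera call.
- bot.hand_in(): hands the job in; it is judged then, once.
Trained networks look in the newest picture that a camera, given by its name, has taken for a name from the list of things; names that differ only in an ending like _2 or _b are one class to them, and where a whole thing is asked for, a point or a joint stands for the part that bears it (a point fixed in the world has none). Each returns a list of dicts, best first, with "conf" (0 to 1); they miss things now and then, are a little off and sometimes report something else, mostly with a low value. They report only what shows in the picture. A call takes as long as a camera call.
- bot.spot_in(camera, target): "location" ([column, row] in pixels, amid what is visible of it).
The state is a dict: "time_s": time; "joints": joint angles; "joint_velocities": joint speeds; "joint_torque": joint torques, N m; "eef_pos": TCP position; "eef_rot": TCP orientation; "force": force on the tool from outside, world axes, zero at the start; "ft_torque": the same for the moment, N m; "finger_gap": finger opening in m; "gripper_force": force on a finger pad.
Only numpy, scipy, OpenCV 4.12 (cv2) and the standard library are available. Lean on these libraries where they do the work, as an engineer would, in place of code of your own. Each camera call takes 0.05 s, during which the arm holds its last target. There are 200 camera calls.

## Task

On the small bench press, grip the bare upright spindle and turn it until its flat faces the brass pointer squarely (to within about 10 degrees). Then pick up the loose steel collar, slide it down over the spindle with its set-screw over the flat and towards the pointer, and push it down against the sprung brass sleeve as far as it goes. Finish while still gripping the collar there, sleeve pressed fully down and set-screw facing the pointer, ready for someone else to tighten the screw; leave the other things on the table where they stand.

Things in the scene. Friction and masses are not known exactly. Their poses are not given: they have to be found in the camera images.
- press: fixed bench press: walnut block 150 x 100 x 25 mm, grey 62 mm square bearing housing, top 65 mm above the table. Origin: at table height on the spindle axis, z up. A brass wedge pointer, 16 mm wide, top 69 mm above the table, lies on its -x side 27 to 46 mm from the axis, sharp end towards the spindle. Only sleeve and spindle are higher than 69 mm
- spindle_top (a point): top end of the upright steel spindle, on its axis, 125 mm above the table. A 22 mm round bar with one flat along its whole exposed length, 7 mm from the axis (18 mm thick across the flat, 22 mm elsewhere); top 3 mm chamfered. Bare from the sleeve (83 mm above the table) up
- spindle (a joint): turn of the spindle in rad, positive anticlockwise from above, no end stops; at 0 the flat faces the pointer (its outward normal along the press's -x axis). Starts turned anticlockwise by 0.6 to 2 rad. Stays where it is left; bearing friction about 0.05 N m
- sleeve (a joint): sprung brass sleeve round the spindle (36 mm disc, 6 mm thick): how far it is pressed down in m, 0 (top 83 mm above the table) to 0.008 (bottomed, top 75 mm above it). The spring pushes up with 5 N at 0, 11 N at the bottom, more than the collar's weight: the collar springs up unless held down
- collar: loose steel collar flat on the table: 46 mm outside diameter, 28 mm high, about 0.26 kg. Origin: centre of its underside, z up. D-shaped through bore, radius 12.2 mm, its flat 8.2 mm from the axis on the +x side (2 mm wider at the lower mouth): it fits only with +x at the spindle's flat. Set-screw head 10 mm wide, out 8 mm on +x at mid height. Fully down: underside 75 mm above the table
- collar_mid (a point): point on the collar's bore axis at half its height, 14 mm above its underside
- screw_head (a point): outer end of the collar's set-screw head, 31 mm from the bore axis on its +x side, 14 mm above its underside
- tumbler: bystander: drinking glass, 68 mm wide, 110 mm high; origin under its centre
- cigar_box: bystander: closed wooden box 204 x 134 mm, 70 mm high; origin under its centre
- spray_bottle: bystander: teal spray bottle with black head, 62 mm wide, 170 mm high; origin under its centre

How it is judged:
By the outcome, as a careful person would: the job done as asked, in the order asked, and still so for the second after the job is handed in, while the arm keeps its last pose, push and grip.
It also fails if it takes over 72 s, if anything falls off the work surface, if the arm or the gripper's body presses on something with over 40 N, if the wrist force passes 120 N, or if a joint passes its speed limit or range.

## Working session

There is one attempt and no reset: what is moved stays moved. The work goes in short steps, Python scripts to look and compute and a shell command to move; the robot and the scene stay as the last step left them, time stands still between calls to the robot, and variables do not carry over. Pictures are saved under pics/ and viewed, at most 10 in all, crops included, and the job is handed in when it is done.

```bash
mkdir -p pics
cat > h.py <<'E'
import numpy as np, cv2
from workcell import bot
from scipy.spatial.transform import Rotation as R
def cam(name):
    c=bot.calibration(name)
    if 'hand_eye' in c:
        o=bot.get_obs(); T=np.eye(4); T[:3,:3]=R.from_quat(o['eef_rot']).as_matrix(); T[:3,3]=o['eef_pos']
        T=T@np.array(c['hand_eye']); return c,T[:3,3],T[:3,:3]
    return c,np.array(c['origin']),np.array(c['rotation'])
def ray(C,px):
    c,o,r=C; K=np.array([[c['fx'],0,c['cx']],[0,c['fy'],c['cy']],[0,0,1.]])
    d=np.linalg.inv(K)@[px[0],px[1],1]; return o, r@np.array([d[0],-d[1],-d[2]])
def at(C,px,z):
    o,d=ray(C,px); return o+d*(z-o[2])/d[2]
def proj(C,p):
    c,o,r=C; q=r.T@(np.array(p)-o); return c['cx']+c['fx']*q[0]/-q[2], c['cy']+c['fy']*-q[1]/-q[2]
def shot(name,fn=None):
    C=cam(name); im=bot.grab_frame(name)
    if fn: cv2.imwrite('pics/'+fn+'.png',im[:,:,::-1])
    return C,im
E
python3 - <<'E'
from h import *
o=bot.get_obs(); print(o)
ims=[]
for n in ['scene','side']:
    C,im=shot(n,n+'0'); ims.append(im); print(n,bot.calibration(n))
    for t in ['press','spindle_top','collar','screw_head','tumbler','cigar_box','spray_bottle']:
        print(t,[(np.round(d['location'],1).tolist(),round(d['conf'],2),np.round(at(C,d['location'],.125 if t=='spindle_top' else .014),3).tolist()) for d in bot.spot_in(n,t)[:2]])
print(bot.calibration('wrist'))
E
```

```text
{'time_s': 0.0, 'joints': array([ 1.26820968e+00,  1.16489122e-01,  1.44227629e+00,  3.02490167e-05,
        1.58399442e+00, -3.77939013e-02]), 'joint_velocities': array([-2.41505034e-05,  1.06922913e-03, -9.48400236e-04,  1.87769812e-04,
        2.15128853e-03, -1.06916386e-04]), 'joint_torque': array([ 2.32533994e-04, -7.21230125e+01, -6.22650790e+01,  7.80660985e-02,
        2.30806670e-02, -8.13942415e-05]), 'eef_pos': array([0.17658778, 0.65127732, 0.21789622]), 'eef_rot': array([ 1.32009709e-01,  9.91248251e-01, -5.72594411e-04, -1.13746902e-04]), 'force': array([ 0.19608566, -0.3323165 , -0.4313568 ]), 'ft_torque': array([-0.01284906,  0.03620305, -0.02452902]), 'gripper_force': 0.0, 'finger_gap': 0.09286645354815697}
scene {'fx': 525.4033852119566, 'fy': 525.4033852119566, 'cx': 284.221262643984, 'cy': 217.79239198993778, 'origin': array([0.98326266, 0.68404314, 1.16871533]), 'rotation': array([0.07901338, 0.30778321, 0.91873468, 0.23442049])}Traceback (most recent call last):
  File "<stdin>", line 7, in <module>
  File "h.py", line 14, in at
    o,d=ray(C,px); return o+d*(z-o[2])/d[2]
        ~~~^^^^^^
  File "h.py", line 12, in ray
    d=np.linalg.inv(K)@[px[0],px[1],1]; return o, r@np.array([d[0],-d[1],-d[2]])
                                                  ~^~~~~~~~~~~~~~~~~~~~~~~~~~~~~
ValueError: matmul: Input operand 1 has a mismatch in its core dimension 0, with gufunc signature (n?,k),(k,m?)->(n?,m?) (size 3 is different from 4)
```

```bash
sed -i "s/np.array(c\['rotation'\])/R.from_quat(c['rotation']).as_matrix()/" h.py
python3 - <<'E'
from h import *
for n in ['scene','side']:
    C,im=shot(n,n+'1'); print(n,bot.calibration(n).keys(),C[1])
    for t in ['press','spindle_top','collar','screw_head','tumbler','cigar_box','spray_bottle']:
        print(t,[(np.round(d['location'],1).tolist(),round(d['conf'],2),np.round(at(C,d['location'],.125 if t=='spindle_top' else .014),3).tolist()) for d in bot.spot_in(n,t)[:2]])
print(bot.calibration('wrist'))
E
```

```text
scene dict_keys(['fx', 'fy', 'cx', 'cy', 'origin', 'rotation']) [0.98326266 0.68404314 1.16871533]
press [([335.1, 284.8], 0.92, [0.553, 0.166, 0.014]), ([340.0, 263.2], 0.52, [0.508, 0.118, 0.014])]
spindle_top [([338.6, 283.3], 0.64, [0.586, 0.216, 0.125])]
collar []
screw_head [([274.8, 189.5], 0.51, [0.539, -0.183, 0.014]), ([228.2, 266.1], 0.37, [0.766, -0.013, 0.014])]
tumbler [([231.1, 264.9], 0.8, [0.758, -0.013, 0.014]), ([339.4, 273.7], 0.73, [0.527, 0.143, 0.014])]
cigar_box [([266.2, 114.0], 0.66, [0.414, -0.478, 0.014]), ([270.3, 188.4], 0.3, [0.549, -0.193, 0.014])]
spray_bottle [([418.4, 375.7], 0.74, [0.513, 0.453, 0.014])]
side dict_keys(['fx', 'fy', 'cx', 'cy', 'origin', 'rotation']) [ 0.41252826 -0.80794043  0.77808353]
press []
spindle_top [([242.6, 202.0], 0.8, [0.534, 0.022, 0.125])]
collar [([268.0, 294.7], 0.79, [0.552, -0.186, 0.014])]
screw_head [([268.0, 295.4], 0.65, [0.551, -0.188, 0.014])]
tumbler [([268.2, 294.1], 0.49, [0.553, -0.185, 0.014])]
cigar_box [([242.8, 392.6], 0.79, [0.456, -0.402, 0.014])]
spray_bottle [([223.2, 132.9], 0.69, [0.557, 0.575, 0.014])]
{'fx': 326.545604595754, 'fy': 326.545604595754, 'cx': 274.8067037450439, 'cy': 210.57770617762424, 'hand_eye': array([[ 6.23922508e-04,  9.60585114e-01,  2.77985341e-01,
         7.70868690e-02],
       [ 9.99999791e-01, -5.52237585e-04, -3.36173028e-04,
        -5.88664626e-04],
       [-1.69408853e-04,  2.77985492e-01, -9.60585258e-01,
        -1.66007429e-01],
       [ 0.00000000e+00,  0.00000000e+00,  0.00000000e+00,
         1.00000000e+00]])}
```

View pics/scene1.png

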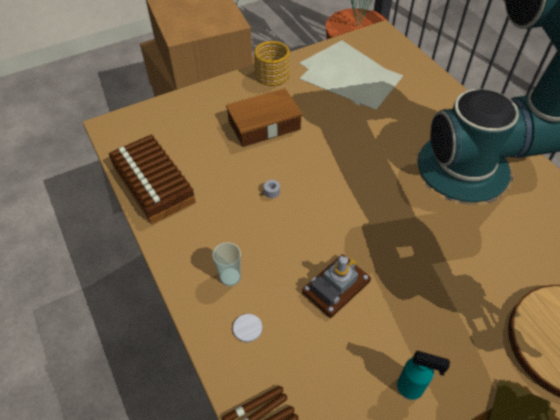

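View pics/side1.png

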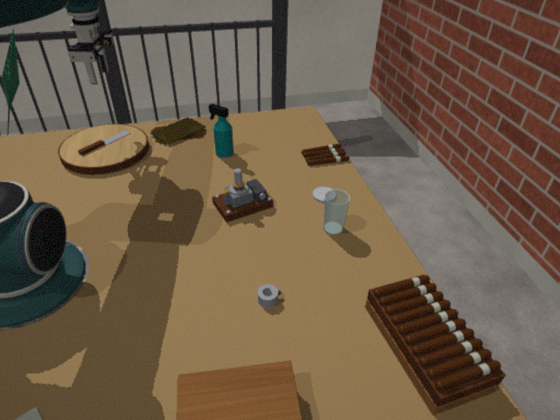

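Run:
```python
from h import *
A=cam('scene');B=cam('side')
def tri(a,b):
    (o1,d1),(o2,d2)=ray(A,a),ray(B,b); d1/=np.linalg.norm(d1);d2/=np.linalg.norm(d2)
    s=np.linalg.lstsq(np.c_[d1,-d2],o2-o1,rcond=None)[0]; p,q=o1+s[0]*d1,o2+s[1]*d2; return (p+q)/2,np.linalg.norm(p-q)
print('sp',tri((343,259),(238,172)),at(A,(343,259),.125),at(B,(238,171),.125))
print('col',tri((271.5,187.5),(267,293)))
c=cv2.resize(cv2.imread('pics/scene1.png')[235:325,290:390],None,fx=5,fy=5,interpolation=cv2.INTER_CUBIC)
d=cv2.resize(cv2.imread('pics/side1.png')[160:230,195:295],None,fx=5,fy=5,interpolation=cv2.INTER_CUBIC)
e=cv2.resize(cv2.imread('pics/side1.png')[270:320,240:295],None,fx=5,fy=5,interpolation=cv2.INTER_CUBIC)
o=bot.get_obs(); print(o['eef_pos'],R.from_quat(o['eef_rot']).as_matrix().round(3).tolist())
cv2.imwrite('pics/c1.png',c)
```

```text
sp (array([0.54294396, 0.16264598, 0.12036555]), np.float64(0.0065145156745617105)) [0.5415578  0.16550816 0.125     ] [0.5456477  0.15843566 0.125     ]
col (array([ 0.54828901, -0.18765763,  0.02274013]), np.float64(0.0016364603436541082))
[0.17669669 0.65145988 0.21864296] [[-0.965, 0.262, 0.0], [0.262, 0.965, -0.0], [-0.0, -0.0, -1.0]]
```

View pics/c1.png

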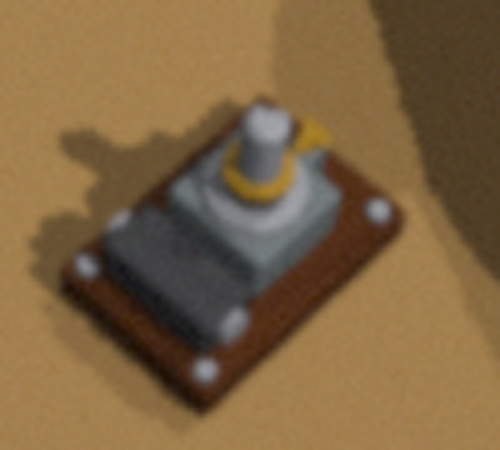

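```bash
python3 -m pendant '[[0,0,4,0],[3,-4.5,0.5,0],[3.5,-4.5,0,0],[3.5,-4.5,0,0],[3.5,-4.5,0,0],[3.5,-4.5,0,0],[3.5,-4.5,0,0],[3.5,-4.5,0,0],[3.5,-4.5,0,0],[3.5,-4.5,0,0],[3.5,-4.5,0,0],[2.3,-3.6,0,0],[0,0,0,0],[0,0,0,0]]'
python3 - <<'E'
from h import *
A=cam('scene'); print('ptr',at(A,(352,262),.067))
C,im=shot('wrist','w1')
print(C[1])
for t in ['press','spindle_top','spindle','sleeve','collar']:
    print(t,[(np.round(d['location'],1).tolist(),round(d['conf'],2),np.round(at(C,d['location'],.125),3).tolist()) for d in bot.spot_in('wrist',t)[:2]])
print(proj(C,[.543,.162,.125]))
E
```

```text
time_s: 2.65
eef_pos: [0.5445, 0.1657, 0.2637]
eef_rot: [0.132, 0.991, 0.0, -0.0]
force: [-0.8, 0.1, -0.1]
finger_gap: 0.0929
gripper_force: 0.0
ptr [0.50221017 0.15475617 0.067     ]
[0.46995936 0.1853055  0.4296789 ]
press [([277.2, 182.7], 0.76, [0.529, 0.172, 0.125]), ([275.4, 193.9], 0.66, [0.539, 0.167, 0.125])]
spindle_top [([273.5, 182.0], 0.65, [0.528, 0.169, 0.125])]
spindle [([276.0, 194.7], 0.89, [0.54, 0.168, 0.125])]
sleeve []
collar [([25.9, 249.4], 0.73, [0.529, -0.09, 0.125])]
(np.float64(271.1557093244172), np.float64(199.0707658284164))
```

View pics/w1.png

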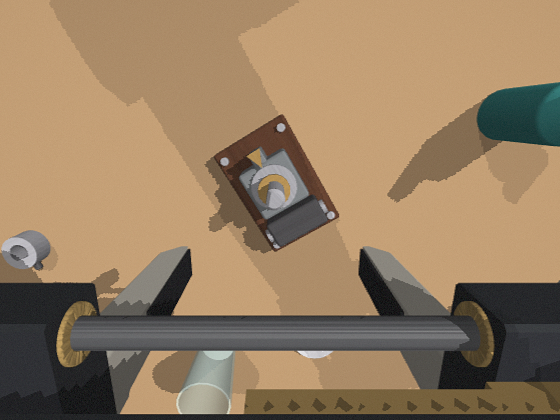

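Run:
```python
from h import *
c=cv2.imread('pics/w1.png')
cv2.imwrite('pics/c2.png',cv2.resize(c[105:260,200:350],None,fx=3.8,fy=3.8,interpolation=cv2.INTER_CUBIC))
C=cam('wrist')
P=[at(C,p,.025)[:2] for p in [(282,114),(214,157),(275,250),(339,215)]]
for i in range(4):
    d=P[(i+1)%4]-P[i]; print(P[i].round(4),np.linalg.norm(d).round(4),np.degrees(np.arctan2(d[1],d[0])).round(1))
print('top',at(C,(276,200),.125),'ptr',at(C,(256,157),.069))
```

```text
[0.4698 0.1946] 0.0977 -73.7
[0.4971 0.1008] 0.1447 16.2
[0.636  0.1413] 0.0963 105.5
[0.6104 0.2341] 0.146 -164.3
top [0.5450556  0.16665552 0.125     ] ptr [0.50614423 0.15457692 0.069     ]
```

View pics/c2.png

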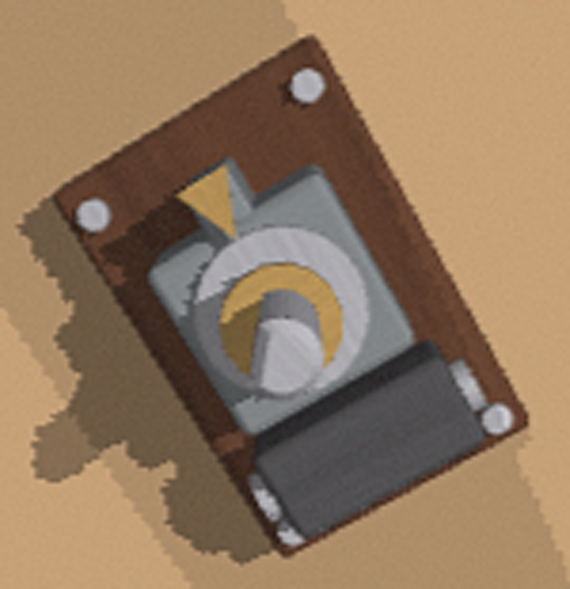

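```bash
python3 -m pendant '[[0,0,-4,-0.1],[0,0,-4,-0.09],[0,0,0,0],[0,0,0,0]]'
python3 - <<'E'
from h import *
C,im=shot('wrist','w2')
u,v=proj(C,[.545,.1665,.125]); print(u,v,C[1])
u0,v0=int(u)-55,int(v)-65; print(u0,v0)
cv2.imwrite('pics/c3.png',cv2.resize(im[v0:v0+110,u0:u0+110,::-1],None,fx=5,fy=5,interpolation=cv2.INTER_CUBIC))
E
```

```text
time_s: 3.45
eef_pos: [0.5451, 0.1658, 0.1856]
eef_rot: [0.224, 0.975, 0.0, 0.001]
force: [0.4, -0.2, -0.4]
finger_gap: 0.093
gripper_force: 0.0
276.14369701650577 224.98816248222167 [0.47535494 0.19894131 0.35146299]
221 159
```

View pics/c3.png

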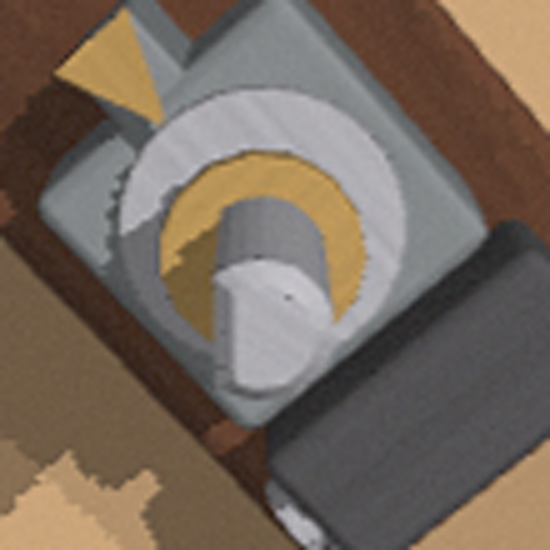

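Run:
```python
from h import *
C=cam('wrist'); a=at(C,(273,224.4),.125); print('axis',a)
t=at(C,(253.4,183.4),.069); e=(at(C,(246.6,160),.069)+at(C,(232,174),.069))/2
s=at(C,(221+263/5,159+252/5),.083); print('sleeve',s)
w=at(C,(221+262/5,159+220/5),.07);print('ring',w)
for p,n in((t,'tip'),(e,'end')):
    d=p-a; print(n,p,np.linalg.norm(d[:2]),np.degrees(np.arctan2(d[1],d[0]))%360)
d=e-t;print(np.degrees(np.arctan2(d[1],d[0]))%360)
o=bot.get_obs(); M=R.from_quat(o['eef_rot']).as_matrix(); print(np.degrees(np.arctan2(M[1,1],M[0,1])),o['eef_pos'])
y=M[:2,1]; print('axis along tool y rel tcp mm',1e3*(a-o['eef_pos'])[:2]@y, 'x',1e3*(a-o['eef_pos'])[:2]@M[:2,0])
```

```text
axis [0.54393891 0.16461556 0.125     ]
sleeve [0.54467449 0.16465551 0.083     ]
ring [0.54260095 0.16543899 0.07      ]
tip [0.51908909 0.15730629 0.069     ] 0.02590248539661704 196.3906111511818
end [0.50084975 0.15281473 0.069     ] 0.044675892063737475 195.31604753534745
193.83420244461874
64.05221645299603 [0.54527996 0.16580812 0.18587764]
axis along tool y rel tcp mm -1.6591217244838607 x 0.684052308861273
```

```bash
python3 -m pendant '[[0,0,-5,0],[0,0,-4.8,0],[0,0,0,0],[0,0,0,0]]' && python3 -m pendant '[[0,0,0,0],[0,0,0,0],[0,0,0,0],[0,0,0,0],[0,0,0,0],[0,0,0,0],[0,0,0,0],[0,0,0,0]]' 1 20
```

```text
time_s: 4.0
eef_pos: [0.5459, 0.1658, 0.0886]
eef_rot: [0.225, 0.974, 0.001, 0.001]
force: [0.1, -0.0, -0.0]
finger_gap: 0.0929
gripper_force: 0.0
time_s: 5.0
eef_pos: [0.545, 0.166, 0.0857]
eef_rot: [0.225, 0.974, 0.001, 0.0]
force: [16.6, 29.9, -10.7]
finger_gap: 0.0179
gripper_force: 17.0
```

```bash
python3 -m pendant '[[0.04,0.08,0,0],[0,0,0,0],[0,0,0,0]]'
```

```text
time_s: 5.38
eef_pos: [0.5451, 0.1663, 0.0857]
eef_rot: [0.225, 0.974, 0.0, -0.0]
force: [1.0, 1.7, 1.4]
finger_gap: 0.0177
gripper_force: 20.0
```

```bash
python3 -m pendant '[[0.01,-0.02,0,-0.168],[0.02,-0.02,0,-0.168],[0.02,-0.02,0,-0.168],[0.03,-0.03,0,-0.168],[0.03,-0.03,0,-0.167],[0,0,0,0],[0,0,0,0],[0,0,0,0]]' - 30
python3 - <<'E'
from h import *
o=bot.get_obs(); M=R.from_quat(o['eef_rot']).as_matrix(); print(np.degrees(np.arctan2(M[1,1],M[0,1])),o['eef_pos'],o['ft_torque'],o['joints'])
E
```

```text
time_s: 6.38
eef_pos: [0.5463, 0.1653, 0.0857]
eef_rot: [0.601, 0.799, 0.0, 0.0]
force: [3.5, 5.0, -0.4]
finger_gap: 0.0179
gripper_force: 30.0
16.129822079734442 [0.54628725 0.16530926 0.08567713] [ 0.6501586  -0.33664003 -0.08505975] [ 2.48969882e-01 -4.28780675e-02  1.82354554e+00  3.51477091e-04
  1.36042661e+00 -3.26220150e-02]
```

```bash
python3 -m pendant '[[0,0,0,0],[0,0,0,0],[0,0,0,0],[0,0,0,0],[0,0,0,0],[0,0,4,0],[0,0,6,0],[0,0,5,0],[0,0,0,0],[0,0,0,0]]' -1
python3 - <<'E'
from h import *
C,im=shot('wrist','w3')
u,v=proj(C,[.5444,.1647,.125]); print(u,v,C[1])
u0,v0=int(u)-60,int(v)-60; print(u0,v0)
cv2.circle(im,(int(round(u)),int(round(v))),0,(255,0,0),-1)
for k in (27,46):
  p=proj(C,[.5444-.001*k*np.cos(np.radians(16)),.1647-.001*k*np.sin(np.radians(16)),.069]); cv2.circle(im,(int(round(p[0])),int(round(p[1]))),0,(255,0,0),-1)
cv2.imwrite('pics/c4.png',cv2.resize(im[v0:v0+120,u0:u0+120,::-1],None,fx=4.6,fy=4.6,interpolation=cv2.INTER_CUBIC))
for t in ['collar','screw_head']: print(t,bot.spot_in('wrist',t)[:2])
E
```

```text
time_s: 7.62
eef_pos: [0.5459, 0.165, 0.2348]
eef_rot: [0.603, 0.798, -0.0, -0.0]
force: [0.1, 0.2, -0.5]
finger_gap: 0.0933
gripper_force: 0.0
273.1271616816384 207.08771204476466 [0.52518585 0.23899138 0.40078741]
213 147
collar [{'location': [214.5, 402.2], 'conf': 0.67}]
screw_head [{'location': [216.3, 403.3], 'conf': 0.94}]
```

View pics/c4.png

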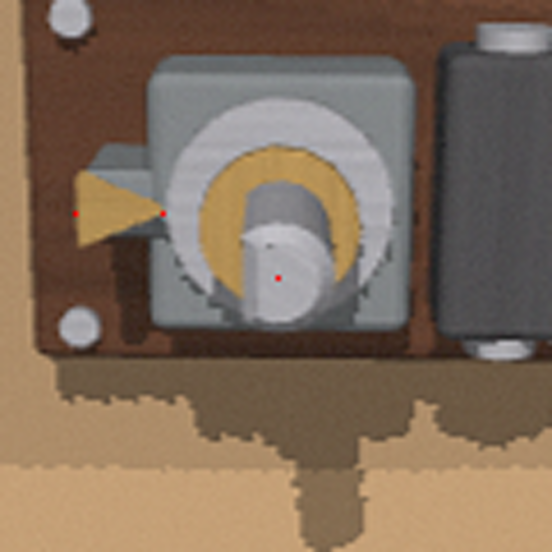

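```bash
python3 -m pendant '[[0,-4,0,0],[0,-6,0,0],[0,-6,0,0],[0,-6,0,0],[0.1,-6,-2,0],[0.1,-4.2,-3,0],[0.1,-3,-1,0],[0,0,0,0],[0,0,0,0]]'
python3 - <<'E'
from h import *
C,im=shot('wrist','w4')
u,v=proj(C,[.549,-.187,.028]); print(u,v,C[1])
u0,v0=int(u)-55,int(v)-55; print(u0,v0)
for t in ['collar','screw_head']: print(t,[(d['location'],d['conf'],at(C,d['location'],.014)) for d in bot.spot_in('wrist',t)[:2]])
cv2.imwrite('pics/c5.png',cv2.resize(im[v0:v0+110,u0:u0+110,::-1],None,fx=5,fy=5,interpolation=cv2.INTER_CUBIC))
E
```

```text
time_s: 8.9
eef_pos: [0.5491, -0.1857, 0.1757]
eef_rot: [0.603, 0.798, 0.0, -0.0]
force: [0.5, 0.4, 0.6]
finger_gap: 0.0928
gripper_force: 0.0
274.4032446900791 198.18937829875136 [ 0.52830927 -0.11182078  0.34174525]
219 143
collar []
screw_head [([281.8, 198.4], 0.57, array([ 0.5573369 , -0.18847315,  0.014     ]))]
```

View pics/c5.png

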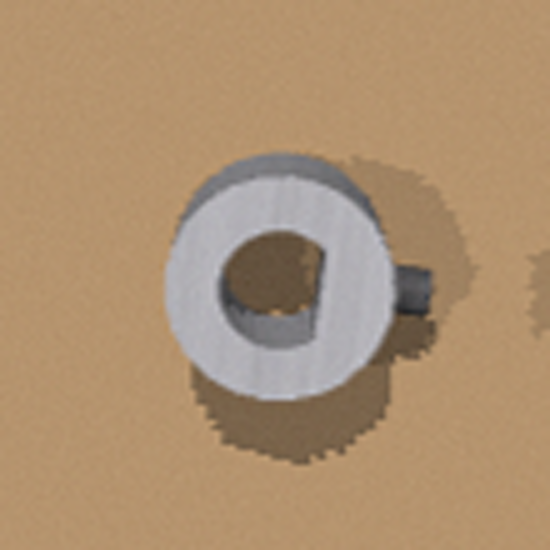

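Run:
```python
from h import *
C=cam('wrist'); g=lambda x,y,z: at(C,(219+x/5,143+y/5),z)
c=g(280,288.5,.028); s=g(431,291,.014); d=(s-c)[:2]
print(c,s,np.linalg.norm(d),np.degrees(np.arctan2(d[1],d[0])))
e=(g(326,248,.028)-g(316,330,.028))[:2]; print('flat normal',np.degrees(np.arctan2(e[1],e[0]))-90)
# side and scene check
for n in('side','scene'):
  K=cam(n); im=cv2.imread(f'pics/{n}1.png'); print(n,proj(K,[c[0],c[1],.028]),proj(K,s))
```

```text
[ 0.5507054  -0.18917062  0.028     ] [ 0.58199141 -0.18452337  0.014     ] 0.03162928261018046 8.448981316379458
flat normal 9.636241047430957
side (np.float64(267.8365741796303), np.float64(291.73140754591543)) (np.float64(280.77199750579547), np.float64(291.84834207382187))
scene (np.float64(270.1858802011511), np.float64(186.31037849971574)) (np.float64(261.3220365064716), np.float64(194.6040693283065))
```

```bash
python3 -m pendant '[[0.16,-0.35,0,0.16],[0,0,0,0.16],[0,0,0,0.161],[0,0,0,0.161],[0,0,0,0.161],[0,0,0,0.161],[0,0,0,0.161],[0,0,0,0.161],[0,0,0,0.161],[0,0,-5,0],[0,0,-5,0],[0,0,-3,0],[0,0,0,0],[0,0,0,0],[0,0,0,0]]'
python3 - <<'E'
from h import *
o=bot.get_obs(); M=R.from_quat(o['eef_rot']).as_matrix(); print(np.degrees(np.arctan2(M[1,1],M[0,1])),o['eef_pos'],o['joints'])
E
```

```text
time_s: 10.92
eef_pos: [0.5516, -0.1899, 0.0478]
eef_rot: [-0.077, 0.997, -0.001, 0.001]
force: [0.3, -0.1, 0.4]
finger_gap: 0.093
gripper_force: 0.0
98.79098555786207 [ 0.55161447 -0.18986306  0.04780314] [-3.75226799e-01  1.58080833e-02  1.83051273e+00  1.50923731e-05
  1.29265331e+00 -2.09946038e+00]
```

```bash
python3 -m pendant '[[-0.05,0.05,-3,0],[0,0,-1.3,0],[0,0,0,0],[0,0,0,0],[0,0,0,0]]' && python3 -m pendant '[[0,0,0,0],[0,0,0,0],[0,0,0,0],[0,0,0,0],[0,0,0,0],[0,0,0,0],[0,0,0,0]]' 1 40
```

```text
time_s: 11.55
eef_pos: [0.5507, -0.1894, 0.0039]
eef_rot: [-0.077, 0.997, -0.0, 0.001]
force: [0.8, -1.1, -0.8]
finger_gap: 0.0929
gripper_force: 0.0
time_s: 12.42
eef_pos: [0.5502, -0.1892, 0.0029]
eef_rot: [-0.077, 0.997, 0.0, -0.0]
force: [-0.2, 0.5, 0.6]
finger_gap: 0.0454
gripper_force: 40.0
```

```bash
python3 -m pendant '[[0,0,3,0],[0,0,5,0],[0,0,5,0],[0,0,3,0],[0,0,0,0]]' && python3 -m pendant '[[0,0,0,-0.16],[0,1,0,-0.168],[0,2,0,-0.168],[0,2,0,-0.168],[0,2,0,-0.168],[0,2,0,-0.168],[0,2,0,-0.168],[0,2,0,-0.168],[0,2,0,-0.168],[0,2,0,-0.168],[0,2,0,-0.168],[0,2,0,-0.168],[0,2,0,-0.168],[0,2,0,-0.168],[0,2,0,-0.168],[0,2,0,-0.168],[0,2,0,-0.168],[0,2,0,-0.168],[0,0,0,0],[0,0,0,0]]'
python3 - <<'E'
from h import *
o=bot.get_obs(); M=R.from_quat(o['eef_rot']).as_matrix(); print(np.degrees(np.arctan2(M[1,1],M[0,1])),o['eef_pos'],o['joints'])
C,im=shot('wrist','w5')
cv2.imwrite('pics/c6.png',cv2.resize(im[160:420,130:420,::-1],None,fx=2.3,fy=2.3,interpolation=cv2.INTER_CUBIC))
print(proj(C,o['eef_pos']+[0,0,.025]))
E
```

```text
time_s: 13.05
eef_pos: [0.551, -0.1895, 0.1649]
eef_rot: [-0.077, 0.997, -0.001, 0.002]
force: [0.4, -0.5, -2.5]
finger_gap: 0.0453
gripper_force: 40.0
time_s: 15.55
eef_pos: [0.5499, 0.1403, 0.1616]
eef_rot: [0.99, 0.141, -0.001, 0.0]
force: [0.1, 0.7, -2.5]
finger_gap: 0.0451
gripper_force: 40.0
-73.82160888237274 [0.54988875 0.14034484 0.16157297] [ 2.05029207e-01 -9.64065376e-02  1.74806120e+00 -1.64852520e-04
  1.49160553e+00  1.49347255e+00]
(np.float64(273.28243144031404), np.float64(283.8733734149058))
```

View pics/c6.png

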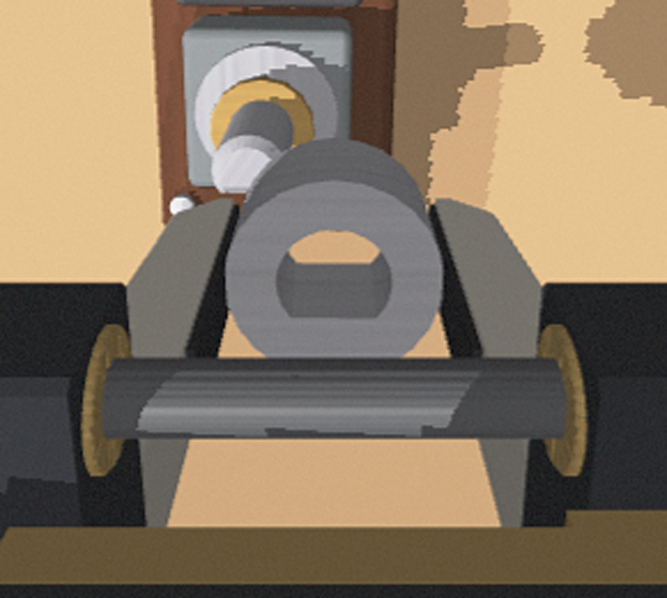

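Run:
```python
from h import *
o=bot.get_obs(); C=cam('wrist'); M=R.from_quat(o['eef_rot']).as_matrix(); z=o['eef_pos'][2]+.0251
for n,p in dict(flat=(334,318),top=(334,181),L=(226,272),Rr=(442,272),bl=(275,283),br=(392,283)).items():
    q=at(C,(130+p[0]/2.3,160+p[1]/2.3),z); print(n,(M.T@(q-o['eef_pos'])*1e3).round(1))
A=np.array([.5444,.1647]); print((A-o['eef_pos'][:2])*100)
```

```text
flat [ -7.8   0.9 -25.1]
top [ 23.2   0.9 -25.1]
L [  3.  -21.5 -25.1]
Rr [  3.   23.4 -25.1]
bl [  0.4 -11.4 -25.1]
br [  0.5  13.  -25.1]
[-0.56096224  2.45202313]
```

```bash
python3 -m pendant '[[-0.3,1.2,0,0],[-0.28,1.25,0,0],[0,0,-1,0],[0,0,-1,0],[0,0,0,0],[0,0,0,0],[0,0,0,0]]'
```

```text
time_s: 16.48
eef_pos: [0.5446, 0.1652, 0.1432]
eef_rot: [0.99, 0.139, 0.0, -0.0]
force: [0.0, 0.2, -1.8]
finger_gap: 0.0449
gripper_force: 40.0
```

```bash
python3 -m pendant '[[-0.03,-0.04,-0.6,0],[0,0,-0.5,0],[0,0,-0.3,0],[0,0,-0.3,0],[0,0,-0.3,0],[0,0,0,0],[0,0,0,0]]'
```

```text
time_s: 17.35
eef_pos: [0.5442, 0.1649, 0.123]
eef_rot: [0.99, 0.139, 0.0, -0.0]
force: [-0.3, 0.2, -1.8]
finger_gap: 0.0452
gripper_force: 40.0
```

Underside at 0.120 (5 mm over the tip) with no contact force; go on slowly.

```bash
python3 -m pendant '[[0,0,-0.3,0],[0,0,-0.3,0],[0,0,-0.3,0],[0,0,-0.3,0],[0,0,-0.3,0],[0,0,0,0],[0,0,0,0]]'
```

```text
time_s: 18.23
eef_pos: [0.5442, 0.1649, 0.108]
eef_rot: [0.99, 0.139, 0.0, 0.0]
force: [-0.3, 0.2, -3.3]
finger_gap: 0.0451
gripper_force: 40.0
```

```bash
python3 -m pendant '[[0,0,-0.5,0],[0,0,-0.5,0],[0,0,-0.5,0],[0,0,-0.5,0],[0,0,0,0],[0,0,0,0]]' && python3 -m pendant '[[0,0,-0.25,0],[0,0,-0.25,0],[0,0,-0.25,0],[0,0,0,0],[0,0,0,0],[0,0,0,0]]'
```

```text
time_s: 18.98
eef_pos: [0.5442, 0.1649, 0.088]
eef_rot: [0.99, 0.139, 0.0, -0.0]
force: [0.4, 0.4, -1.9]
finger_gap: 0.0449
gripper_force: 40.0
time_s: 19.73
eef_pos: [0.5444, 0.165, 0.0809]
eef_rot: [0.99, 0.139, 0.0, -0.0]
force: [-0.5, 0.1, 6.4]
finger_gap: 0.0452
gripper_force: 40.0
```

```bash
python3 -m pendant '[[0,0,-0.1,0],[0,0,-0.1,0],[0,0,0,0],[0,0,0,0]]' && python3 -m pendant '[[0,0,-0.1,0],[0,0,0,0],[0,0,0,0]]'&& python3 -m pendant '[[0,0,-0.05,0],[0,0,0,0],[0,0,0,0]]'
```

```text
time_s: 20.23
eef_pos: [0.5444, 0.165, 0.0791]
eef_rot: [0.99, 0.139, 0.0, -0.0]
force: [-2.2, -0.8, 7.9]
finger_gap: 0.0453
gripper_force: 40.0
time_s: 20.6
eef_pos: [0.5444, 0.165, 0.0781]
eef_rot: [0.99, 0.139, 0.0, -0.0]
force: [-2.7, -0.3, 8.1]
finger_gap: 0.0448
gripper_force: 40.0
time_s: 20.98
eef_pos: [0.5445, 0.165, 0.0778]
eef_rot: [0.99, 0.139, 0.001, -0.0]
force: [-3.2, -1.2, 9.8]
finger_gap: 0.0451
gripper_force: 40.0
```

Approaching the bottom; push until the force rises sharply.

```bash
python3 -m pendant '[[0,0,-0.05,0],[0,0,0,0],[0,0,0,0]]' - 50 && python3 -m pendant '[[0,0,-0.04,0],[0,0,0,0],[0,0,0,0]]'
```

```text
time_s: 21.35
eef_pos: [0.5445, 0.165, 0.0777]
eef_rot: [0.99, 0.139, 0.001, -0.0]
force: [-5.9, -1.4, 14.7]
finger_gap: 0.045
gripper_force: 50.0
time_s: 21.72
eef_pos: [0.5446, 0.165, 0.0777]
eef_rot: [0.99, 0.139, 0.001, -0.0]
force: [-7.1, -2.2, 17.7]
finger_gap: 0.0446
gripper_force: 50.0
```

```bash
python3 -m pendant '[[0,0,-0.02,0],[0,0,0,0],[0,0,0,0],[0,0,0,0]]'
python3 - <<'E'
from h import *
o=bot.get_obs(); M=R.from_quat(o['eef_rot']).as_matrix(); print(np.degrees(np.arctan2(M[1,1],M[0,1])),o['force'])
a=shot('wrist','w6')[1][150:420,150:410]; b=shot('scene','s6')[1][215:325,280:390]; d=shot('side','d6')[1][140:230,190:300]
f=lambda i:cv2.resize(i,(266,270),interpolation=cv2.INTER_CUBIC)
cv2.imwrite('pics/c7.png',np.hstack([f(a),f(b),f(d)])[:,:,::-1])
E
```

```text
time_s: 22.22
eef_pos: [0.5446, 0.165, 0.0777]
eef_rot: [0.99, 0.139, 0.001, -0.0]
force: [-8.9, -1.6, 19.6]
finger_gap: 0.0451
gripper_force: 50.0
-74.0264194485264 [-8.91417677 -1.63960181 19.61056644]
```

View pics/c7.png

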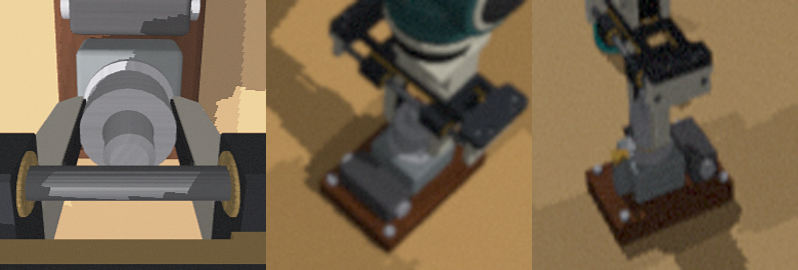

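The collar sits on the spindle, bottomed (z no longer moves while the push rises to about 20 N), with the screw on the pointer side (the side view shows it at about (625,148) in the composite).

```bash
python3 -c "
from workcell import bot
print(bot.hand_in())"
```

```text
the job is handed in; nothing more can be done
None
```

The job is handed in: I turned the spindle so its flat faces the pointer, slid the collar on with its set-screw towards the pointer, and left it gripped at 50 N with the sleeve pressed down to its stop under about 20 N.

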